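# Lay the last spice jar down in its drawer and shut the drawer

### The job

One spice jar is still standing upright at the front of the open spice drawer, too tall for the drawer to shut. Without gripping or lifting it, gently push it high up with the fingers so that it topples back towards the cabinet and lands lying down in its own empty groove, cap towards the cabinet, with the drawer still open; then gently push the drawer fully shut by its front, everything in it lying in its groove. Leave the bowl and the tin alone.

Things in the scene. Friction and masses are not known exactly. Their poses are not given: they have to be found in the camera images.
- spice_cabinet: Low white box on the counter with a light wooden top, 193 mm deep, 182 mm wide and 74 mm high over its top board; fixed to the counter. Origin: centre of its underside on the counter; z up, +x points from its drawer side to its back, y along its width. The drawer comes out at its -x side; the opening there ends 60 mm above the counter, under the top board.
- drawer_floor (a point): Centre of the drawer's inner floor (12 mm above the counter), riding with the drawer; axes parallel to the cabinet's: +x is the way the drawer slides in, and along the grooves. The wooden drawer is 160 mm long inside (x -80 to +80 mm), 146 mm wide inside. Two 4 mm thick dividers, 16 mm high above the floor, part it into three straight grooves, each 46 mm wide, centred at y = -50, 0 and +50 mm. The side and back walls reach 45 mm above the counter.
- drawer_front (a point): Centre of the outer face of the drawer's flat white front panel, 25 mm above the counter; it faces -x of the drawer_floor axes and is where to push. The panel is 12 mm thick, 170 mm wide, and reaches from 3 to 57 mm above the counter; a 64 mm wide finger notch in the middle of its upper edge goes down to 41 mm above the counter.
- spice_drawer (a joint): How far the drawer has been pushed in, m: 0 = fully open (as it starts), 0.165 = fully shut. It slides with about 2.5 N of friction, stays where it is left, and meets soft bumpers when shut (a push of 6 to 10 N there seats it; harder is not needed).
- standing_jar: Glass spice jar with a white cap, 41 mm in diameter and 102 mm high, about 0.11 kg (0.08 to 0.15), standing upright on the drawer floor at the front end of one of the grooves (any of the three), a few mm behind the front panel. Origin: centre of its bottom; z along its axis to the cap. It tips over its far bottom edge, so when it lies down its bottom is about 40 mm farther in than its near side was. Lying, its axis is 33 mm above the counter.
- jar_cap (a point): Centre of the top of the standing jar's cap, 102 mm along the jar's axis from its bottom (114 mm above the counter while it stands).
- jar_a: Glass spice jar with a white cap, 40 mm in diameter and 105 mm long, lying in one groove, cap towards the cabinet. Origin: centre of its bottom; z along its axis to the cap.
- dropper_bottle: Small brown bottle with a black dropper, 33 mm in diameter and 102 mm long, lying in one groove, dropper towards the cabinet. Origin: centre of its bottom; z along its axis to the dropper.
- bowl: Dark bowl, 115 mm in diameter and 51 mm high, standing on the back part of the cabinet's top. Origin: centre of its underside.
- tin: Food tin, 75 mm in diameter and 58 mm high, standing near the corner of the counter nearest the robot, on the side the drawer opens to. Origin: centre of its underside.
There are look-alikes about, which are no part of the job. What is shaped like the standing_jar but red is not meant.

How it is judged:
On the way:
1. the jar lies in the drawer, cap towards the cabinet, while the drawer is still open (angle between standing_jar's own z axis and vertical above 1.4 rad and x of jar_cap in the frame of drawer_floor above 0 m and z of standing_jar in the frame of drawer_floor below 0.027 m and value of joint spice_drawer below 0.06 m), for 0.2 s.
At the end, for the whole second after the job is handed in: The drawer is shut to within 4 mm; the jar lies at rest in its groove on the drawer floor (axis within 7 degrees of level, cap towards the cabinet), and the other jar and the dropper bottle still lie in theirs (value of joint spice_drawer above 0.161 m and angle between standing_jar's own z axis and vertical above 1.45 rad and z of standing_jar in the frame of drawer_floor below 0.027 m and x of jar_cap in the frame of drawer_floor above 0 m and linear speed of standing_jar below 0.02 m/s and angle between jar_a's own z axis and vertical above 1.4 rad and z of each of jar_a, dropper_bottle in the frame of drawer_floor below 0.03 m and angle between dropper_bottle's own z axis and vertical above 1.3 rad); the robot touches nothing.
It fails at once if the standing jar was lifted off the drawer floor (z of standing_jar in the frame of drawer_floor above 0.036 m or (angle between standing_jar's own z axis and vertical below 0.2 rad and z of standing_jar in the frame of drawer_floor above 0.014 m)).
It fails at once if the other jar or the dropper bottle was lifted or stood up (z of any of jar_a, dropper_bottle in the frame of drawer_floor above 0.05 m).
It fails at once if the bowl or tin was moved (distance of any of bowl, tin from where it was at the start of the episode above 0.02 m).
It fails at once if the fingers pressed on something with over 50 N (contact force between the fingers and anything else above 50 N).
It also fails if it takes over 35 s, if anything falls off the work surface, if the arm or the gripper's body presses on something with over 40 N, if the wrist force passes 120 N, or if a joint passes its speed limit or range.

### The arm

A 7-joint arm with a two-finger parallel gripper is mounted at the origin on a cart in front of the work surface, level with it; the furniture and walls round the work are solid. World frame = base frame: x ahead of the robot, y to its left, z up, the work surface at z = 0. Lengths are in m, angles in rad, forces in N, time in s.
With the tool pointing down it reaches from about 0.425 to 0.925 m from the base axis. Payload 6.8 kg.
Tool frame: the origin (TCP) lies at the very end of the fingers, on their centre line; the grasp point (between the pads) lies 19 mm behind it; z points along the fingers, y is the line along which they close (so a half turn about z gives the same grasp; the last joint's range is limited). The gripper opens to 85 mm and grips with 20 to 120 N. Pads are 22 mm wide; open, the fingers measure 114 mm over their backs; the gripper's body (76 mm by 85 mm) begins 54 mm behind the grasp point. The pads swing forward as they close: fully open they stand 13 mm farther back than shut.
Start: joints at [-1.29, 0.477, 0.022, 1.555, -0.011, 1.109, -0.083], TCP at [0.256, 0.625, 0.231] pointing down, gripper open.
Joint ranges: [-2.96, 2.96], [-0.34, 2.1], [-1.41, 1.46], [0.24, 2.44], [-1.37, 4.51], [0.17, 1.92], [-2.96, 2.96]. Speed limits (rad/s): [2.39, 2.39, 3.14, 3.14, 3.14, 3.14, 3.14].

### API

Orientations are given as a unit quaternion [w, x, y, z].
In Python, from station import telemetry, viewer, job, search_frame, cut_out gives the robot as it stands. The module is installed in compiled form; this text tells all that it offers.
- The arm moves only by the shell command python3 -m crank 'ROWS' [FORCE]. ROWS is JSON, a list of rows, each an object with "delta_rot": the turn, a rotation vector about the tool's x, y, z in degrees, a list of three; "xyz": the shift along the tool's x, y, z in m, a list of three; "fingers": the gripper command: -1 is fully open, 1 is shut, values between are in proportion. In form: [{"delta_rot": [ax, ay, az], "xyz": [dx, dy, dz], "fingers": fingers}, ...]. A call has 1 to 10 rows; each row is the pose to reach, as a shift and turn from the pose commanded when the call began, along the tool's axes at that moment; what a row does not reach only later rows make up. A row lasts 1/10 s, in which the tool goes at most 50 mm and 8.59 degrees, less where a joint would pass 70% of its speed; a pose out of reach is approached as far as the arm can. A call with a gripper value outside its range is refused whole. The fingers move at their own pace and stop on an object; FORCE is the grip in N (left out, the last holds). Time passes only in rows, so rows that repeat a pose let the fingers close. It gives the time, the measured TCP pose, the force, the opening and the grip force at its end, in the units of the state.
- telemetry.get_obs(): the state, without advancing time (a new reading comes with each control period).
- viewer.read_camera(name): name is "scene" or "top" or "wrist"; returns a dict with "img" (420x560x3 uint8, red, green, blue), "fx", "fy", "cx", "cy" (pixels), "k1" (the pictures are not rectified: a ray, as slopes to the right and down, at radius r is drawn at 1 + k1 r^2 times it, then the intrinsics apply), "origin" and "rotation" of the camera in the world. Camera axes: x right, y up, looking along -z (the intrinsics and any distortion apply to the point x, -y, -z); pixel columns grow to the right and rows downward; lengths in m; the calibration is good to about 2 mm. A picture is of the moment at which its call begins. There is no depth.
- job.hand_in(): hands the job in; it is judged then, once.
Trained networks look in the newest picture that a camera, given by its name, has taken for a name from the list of things; names that differ only in an ending like _2 or _b are one class to them, and where a whole thing is asked for, a point or a joint stands for the part that bears it (a point fixed in the world has none). Each returns a list of dicts, best first, with "score" (0 to 1); they miss things now and then, are a little off and sometimes report something else, mostly with a low value. They report only what shows in the picture. A call takes as long as a camera call. They do not tell look-alikes from the thing itself.
- search_frame(camera, thing): "pixel" ([column, row] in pixels, amid what is visible of it).
- cut_out(camera, thing): "pixels" (420x560 bool, what is visible of it) and "pixel" ([column, row] in pixels, amid what is visible of it).
The state is a dict: "t": time; "q": joint angles; "joint_vel": joint speeds; "joint_torque": joint torques, N m; "eef_pos": TCP position; "tool_rot": TCP orientation; "contact_force": force on the tool from outside, world axes, zero at the start; "torque": the same for the moment, N m; "gripper_width": opening from 0.0 (shut) to 1.0 (fully open); "grasp_force": force on a finger pad.
Only numpy, scipy, OpenCV 4.12 (cv2) and the standard library are available. Lean on these libraries where they do the work, as an engineer would, in place of code of your own. Each camera call takes 0.05 s, during which the arm holds its last target. There are 200 camera calls.

## Working session

There is one attempt and no reset: what is moved stays moved. The work goes in short steps, Python scripts to look and compute and a shell command to move; the robot and the scene stay as the last step left them, time stands still between calls to the robot, and variables do not carry over. Pictures are saved under pics/ and viewed, at most 10 in all, crops included, and the job is handed in when it is done.

```bash
mkdir -p pics
cat > h.py <<'E'
import numpy as np, cv2
from station import telemetry, viewer, job, search_frame, cut_out
from scipy.spatial.transform import Rotation as R
def cam(n): return viewer.read_camera(n)
def ray(c,p):
    d=np.array([(p[0]-c['cx'])/c['fx'],(p[1]-c['cy'])/c['fy']]);u=d.copy()
    for _ in range(20): u=d/(1+c['k1']*(u@u))
    v=np.array(c['rotation'])@np.array([u[0],-u[1],-1.]); return np.array(c['origin']),v
def onz(c,p,z):
    o,v=ray(c,p); return o+v*(z-o[2])/v[2]
def proj(c,X):
    x=np.array(c['rotation']).T@(np.array(X)-c['origin']);u=np.array([x[0],-x[1]])/-x[2];u=u*(1+c['k1']*(u@u))
    return u*[c['fx'],c['fy']]+[c['cx'],c['cy']]
def save(c,n): cv2.imwrite(f'pics/{n}.png',c['img'][:,:,::-1])
def Rt():
    o=telemetry.get_obs(); w,x,y,z=o['tool_rot']; return np.array(o['eef_pos']),R.from_quat([x,y,z,w]).as_matrix()
E
python3 - <<'E'
from h import *
o=telemetry.get_obs(); print(o['eef_pos'],o['tool_rot'],o['t'])
for n in ['top','scene']:
    c=cam(n); save(c,n+'0'); print(n,c['origin'])
    for t in ['standing_jar','jar_cap','drawer_front','jar_a','dropper_bottle','bowl','tin','spice_cabinet']:
        print(t,[(np.round(d['pixel']),round(d['score'],2)) for d in search_frame(n,t)][:4])
E
```

```text
[0.25567261 0.62406165 0.23031843] [-1.13575566e-04  1.93188623e-01  9.81161202e-01 -9.15489319e-04] 0.0
top [ 0.43432106 -0.05365436  0.93915977]
standing_jar [(array([212., 172.]), 0.81), (array([256., 193.]), 0.65)]
jar_cap [(array([281., 158.]), 0.88), (array([214., 175.]), 0.82), (array([260., 194.]), 0.53)]
drawer_front [(array([288., 208.]), 0.63)]
jar_a [(array([278., 217.]), 0.73)]
dropper_bottle [(array([275., 240.]), 0.64)]
bowl [(array([379., 203.]), 0.93)]
tin [(array([261., 194.]), 0.64), (array([182., 271.]), 0.57)]
spice_cabinet [(array([323., 225.]), 0.81)]
scene [ 0.03963151 -0.38429887  0.7274464 ]
standing_jar [(array([238., 166.]), 0.96), (array([267., 198.]), 0.65)]
jar_cap [(array([303., 186.]), 0.92), (array([238., 168.]), 0.83), (array([267., 197.]), 0.8)]
drawer_front [(array([268., 242.]), 0.75), (array([273., 232.]), 0.62)]
jar_a [(array([274., 230.]), 0.67)]
dropper_bottle [(array([256., 247.]), 0.59)]
bowl [(array([381., 242.]), 0.73)]
tin [(array([151., 230.]), 0.86)]
spice_cabinet [(array([328., 262.]), 0.97), (array([269., 238.]), 0.31)]
```

Run:
```python
import cv2
a=cv2.imread('pics/top0.png')[130:290,150:430]; b=cv2.imread('pics/scene0.png')[130:310,130:430]
cv2.imwrite('pics/topc.png',cv2.resize(a,None,fx=2.8,fy=2.8,interpolation=3)); cv2.imwrite('pics/scenec.png',cv2.resize(b,None,fx=2.6,fy=2.6,interpolation=3))
```

```text
(no output)
```

View pics/topc.png

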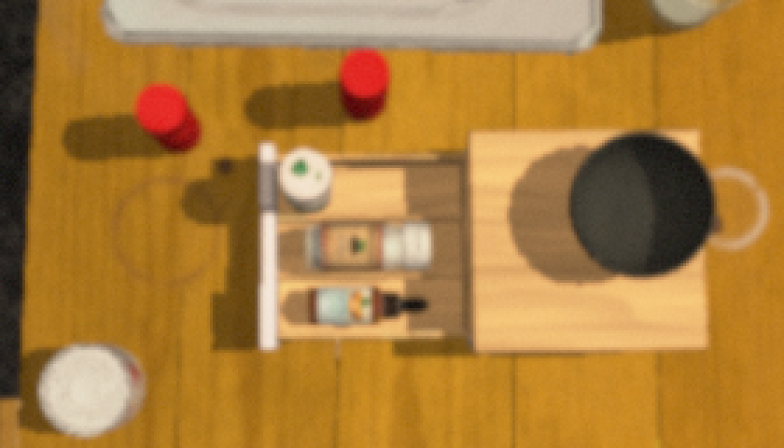

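View pics/scenec.png

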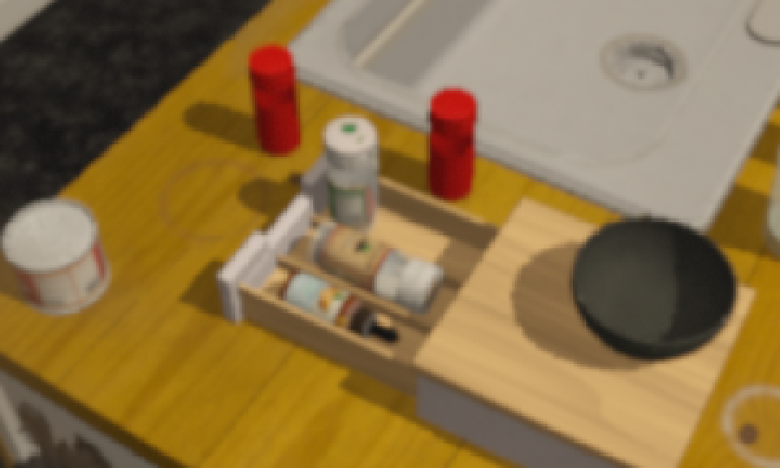

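The standing jar (glass, white cap) is at top px (259,193), in the drawer's left groove and just behind the front panel. The lying jar is in the middle groove and the dropper bottle in the right one. The red look-alikes at top px (209,169) and (280,157) stand outside the drawer, so they are ruled out by colour and place; the crops already confirm this.

Run:
```python
from h import *
c=cam('top'); s=cam('scene')
T=lambda x,y:(150+x/2.8-.3,130+y/2.8-.3)
S=lambda x,y:(130+x/2.6-.3,130+y/2.6-.3)
print('cap top',onz(c,T(303,170),.114),'scene',onz(s,S(351,131),.114))
for n,p,z in [('fL',(259,143),.057),('fR',(259,349),.057),('cFL',(468,131),.074),('cBL',(698,131),.074),('cBR',(707,350),.074),('cFR',(472,350),.074),('redA',(160,105),.102),('redB',(365,70),.102),('tin',(85,388),.058)]: print(n,onz(c,T(*p),z))
for n,p,z in [('cFL',(524,200),.074),('cFR',(418,362),.074),('cBR',(675,468),.074),('fR',(222,272),.057),('redA',(272,58),.102),('redB',(454,102),.102),('tin',(52,232),.058)]: print('s',n,onz(s,S(*p),z))
o=telemetry.get_obs();print(Rt()[1].round(3),o['t'])
```

```text
Traceback (most recent call last):
  File "h.py", line 10, in onz
    o,v=ray(c,p); return o+v*(z-o[2])/v[2]
        ~~~^^^^^
  File "h.py", line 8, in ray
    v=np.array(c['rotation'])@np.array([u[0],-u[1],-1.]); return np.array(c['origin']),v
      ~~~~~~~~~~~~~~~~~~~~~~~^~~~~~~~~~~~~~~~~~~~~~~~~~~
ValueError: matmul: Input operand 1 has a mismatch in its core dimension 0, with gufunc signature (n?,k),(k,m?)->(n?,m?) (size 3 is different from 4)
```

Rotation is a quaternion.

```bash
sed -i "s/^def cam.*/def cam(n):\n    c=dict(viewer.read_camera(n)); w,x,y,z=c['rotation']; c['rotation']=R.from_quat([x,y,z,w]).as_matrix(); return c/" h.py
python3 - <<'E'
from h import *
np.set_printoptions(precision=4,suppress=True)
c=cam('top'); s=cam('scene')
T=lambda x,y:(150+x/2.8-.3,130+y/2.8-.3)
S=lambda x,y:(130+x/2.6-.3,130+y/2.6-.3)
print('cap top',onz(c,T(303,170),.114),'scene',onz(s,S(351,131),.114))
for n,p,z in [('fL',(259,143),.057),('fR',(259,349),.057),('cFL',(468,131),.074),('cBL',(698,131),.074),('cBR',(707,350),.074),('cFR',(472,350),.074),('redA',(160,105),.102),('redB',(365,70),.102),('tin',(85,388),.058)]: print(n,onz(c,T(*p),z))
for n,p,z in [('cFL',(524,200),.074),('cFR',(418,362),.074),('cBR',(675,468),.074),('fR',(222,272),.057),('redA',(272,58),.102),('redB',(454,102),.102),('tin',(52,232),.058)]: print('s',n,onz(s,S(*p),z))
o=telemetry.get_obs();print(Rt()[1].round(3),o['t'])
E
```

```text
cap top [ 0.5677 -0.014   0.114 ] scene [ 0.5662 -0.0154  0.114 ]
fL [0.5991 0.026  0.057 ]
fR [0.4281 0.0214 0.057 ]
cFL [ 0.6094 -0.1469  0.074 ]
cBL [ 0.6138 -0.3389  0.074 ]
cBR [ 0.4328 -0.3438  0.074 ]
cFR [ 0.4302 -0.1515  0.074 ]
redA [0.6199 0.1016 0.102 ]
redB [ 0.6516 -0.061   0.102 ]
tin [0.3937 0.1626 0.058 ]
s cFL [ 0.6052 -0.1512  0.074 ]
s cFR [ 0.4295 -0.1585  0.074 ]
s cBR [ 0.4441 -0.3452  0.074 ]
s fR [0.4327 0.0186 0.057 ]
s redA [0.6176 0.0997 0.102 ]
s redB [ 0.6492 -0.0619  0.102 ]
s tin [0.3933 0.1604 0.058 ]
[[-0.925  0.379  0.   ]
 [ 0.379  0.925 -0.   ]
 [-0.     0.    -1.   ]] 1.1
```

View pics/top0.png

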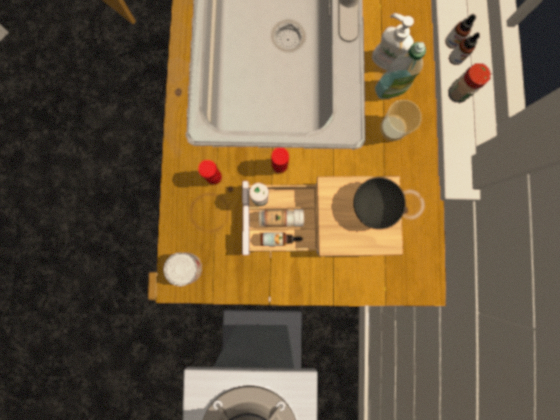

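The picture shows that the way from the start (floor area, left) to the drawer front at px (245,195) is clear at height 0.23. I'll move with the fingers shut and turn the tool x axis along the drawer.

```bash
python3 -m crank '[{"delta_rot":[0,0,66.4],"xyz":[-0.507,-0.418,0],"fingers":1},{"delta_rot":[0,0,66.4],"xyz":[-0.507,-0.418,0],"fingers":1},{"delta_rot":[0,0,66.4],"xyz":[-0.507,-0.418,0],"fingers":1},{"delta_rot":[0,0,66.4],"xyz":[-0.507,-0.418,0],"fingers":1},{"delta_rot":[0,0,66.4],"xyz":[-0.507,-0.418,0],"fingers":1},{"delta_rot":[0,0,66.4],"xyz":[-0.507,-0.418,0],"fingers":1},{"delta_rot":[0,0,66.4],"xyz":[-0.507,-0.418,0],"fingers":1},{"delta_rot":[0,0,66.4],"xyz":[-0.507,-0.418,0],"fingers":1},{"delta_rot":[0,0,66.4],"xyz":[-0.507,-0.418,0],"fingers":1},{"delta_rot":[0,0,66.4],"xyz":[-0.507,-0.418,0],"fingers":1}]' 20
python3 - <<'E'
from h import *
p,M=Rt();print(p,M.round(3),telemetry.get_obs()['t'], M.T@(np.array([.567,.045,.23])-p))
E
```

```text
t: 2.1
eef_pos: [0.493, 0.1824, 0.2317]
tool_rot: [-0.0, 0.699, 0.715, 0.001]
contact_force: [1.3, 0.8, -0.1]
gripper_width: -0.003
grasp_force: 0.0
[0.49297632 0.18239361 0.2317107 ] [[-0.023  1.     0.001]
 [ 1.     0.023  0.001]
 [ 0.001  0.001 -1.   ]] 2.1 [-0.13908688  0.07079209  0.00165994]
```

```bash
python3 -m crank '[{"delta_rot":[0,0,0],"xyz":[-0.046,0.024,0],"fingers":1},{"delta_rot":[0,0,0],"xyz":[-0.092,0.048,0],"fingers":1},{"delta_rot":[0,0,0],"xyz":[-0.13,0.07,0.02],"fingers":1},{"delta_rot":[0,0,0],"xyz":[-0.13,0.07,0.06],"fingers":1},{"delta_rot":[0,0,0],"xyz":[-0.13,0.07,0.1],"fingers":1},{"delta_rot":[0,0,0],"xyz":[-0.13,0.07,0.132],"fingers":1},{"delta_rot":[0,0,0],"xyz":[-0.13,0.07,0.132],"fingers":1},{"delta_rot":[0,0,0],"xyz":[-0.13,0.07,0.132],"fingers":1}]'
python3 - <<'E'
from h import *
p,M=Rt();print(p,telemetry.get_obs()['t'], M.T@(np.array([.567,.045,.1])-p))
c=cam('scene');cv2.imwrite('pics/s1.png',cv2.resize(c['img'][100:300,130:400,::-1],None,fx=2.9,fy=2.9,interpolation=3))
E
```

```text
t: 2.9
eef_pos: [0.5655, 0.0557, 0.0998]
tool_rot: [-0.0, 0.699, 0.715, -0.0]
contact_force: [-0.7, -0.7, 0.7]
gripper_width: -0.003
grasp_force: 0.0
[0.56549786 0.05565631 0.09979847] 2.9 [-0.01068816  0.00125598 -0.00019927]
```

View pics/s1.png

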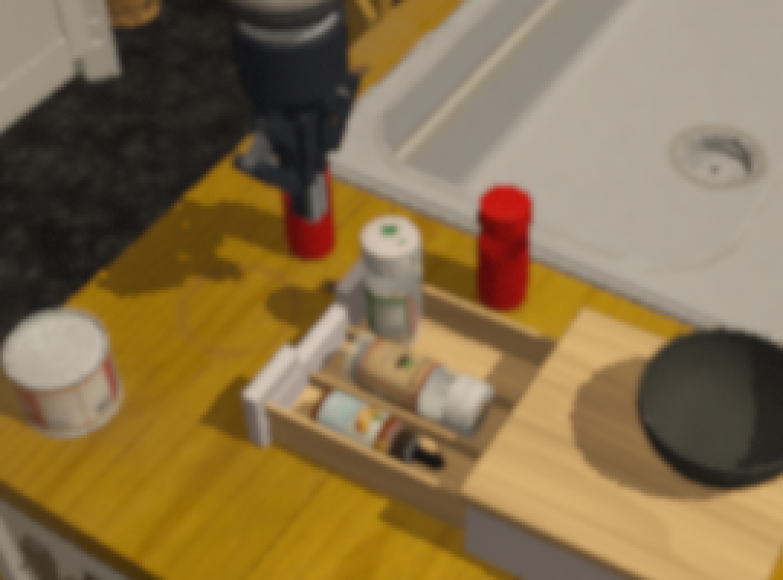

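The shut fingers (crop 315,205) hang level with the cap (390,235), about 40 mm in front of it. I'll approach, then push slowly.

```bash
python3 -m crank '[{"delta_rot":[0,0,0],"xyz":[-0.015,0.0005,0],"fingers":1},{"delta_rot":[0,0,0],"xyz":[-0.028,0.0005,0],"fingers":1},{"delta_rot":[0,0,0],"xyz":[-0.033,0.0005,0],"fingers":1},{"delta_rot":[0,0,0],"xyz":[-0.037,0.0005,0],"fingers":1},{"delta_rot":[0,0,0],"xyz":[-0.041,0.0005,0],"fingers":1},{"delta_rot":[0,0,0],"xyz":[-0.045,0.0005,0],"fingers":1},{"delta_rot":[0,0,0],"xyz":[-0.049,0.0005,0],"fingers":1},{"delta_rot":[0,0,0],"xyz":[-0.053,0.0005,0],"fingers":1}]'
python3 - <<'E'
from h import *
c=cam('scene');cv2.imwrite('pics/s2.png',cv2.resize(c['img'][130:290,200:400,::-1],None,fx=3.6,fy=3.6,interpolation=3))
E
```

```text
t: 3.75
eef_pos: [0.567, 0.0027, 0.0992]
tool_rot: [-0.0, 0.699, 0.715, -0.0]
contact_force: [0.6, 0.3, -0.5]
gripper_width: -0.001
grasp_force: 0.1
```

View pics/s2.png

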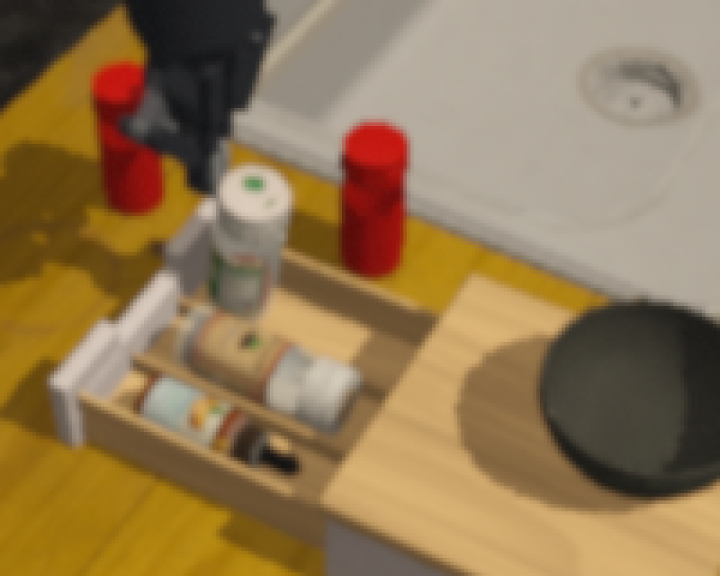

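The jar is in contact and just starting to lean towards the cabinet (cap at crop 255,190, bottom still in place). I'll keep pushing slowly.

```bash
python3 -m crank '[{"delta_rot":[0,0,0],"xyz":[-0.004,0,0],"fingers":1},{"delta_rot":[0,0,0],"xyz":[-0.008,0,0],"fingers":1},{"delta_rot":[0,0,0],"xyz":[-0.012,0,0],"fingers":1},{"delta_rot":[0,0,0],"xyz":[-0.016,0,0],"fingers":1},{"delta_rot":[0,0,0],"xyz":[-0.020,0,0],"fingers":1},{"delta_rot":[0,0,0],"xyz":[-0.023,0,0],"fingers":1},{"delta_rot":[0,0,0],"xyz":[-0.026,0,0],"fingers":1},{"delta_rot":[0,0,0],"xyz":[-0.028,0,0],"fingers":1},{"delta_rot":[0,0,0],"xyz":[-0.028,0,0],"fingers":1},{"delta_rot":[0,0,0],"xyz":[-0.028,0,0],"fingers":1}]'
python3 - <<'E'
from h import *
c=cam('scene');cv2.imwrite('pics/s3.png',cv2.resize(c['img'][130:290,200:400,::-1],None,fx=3.6,fy=3.6,interpolation=3))
E
```

```text
t: 4.8
eef_pos: [0.5677, -0.0251, 0.0993]
tool_rot: [-0.0, 0.699, 0.715, 0.0]
contact_force: [-0.2, 0.5, -0.2]
gripper_width: 0.002
grasp_force: 0.0
```

View pics/s3.png

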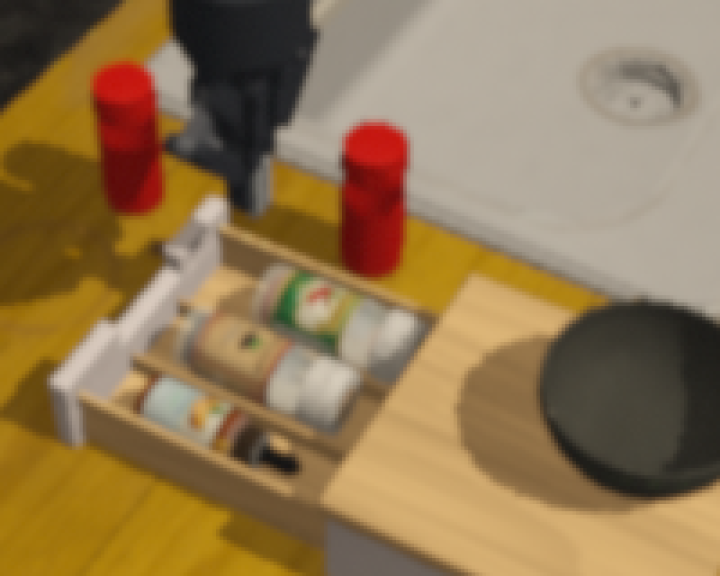

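The jar now lies in its groove, from bottom (270,290) to cap (400,335), with the drawer open. I'll back off to in front of the panel, then check that it lies level before shutting.

```bash
python3 -m crank '[{"delta_rot":[0,0,0],"xyz":[0.03,-0.01,0],"fingers":1},{"delta_rot":[0,0,0],"xyz":[0.06,-0.03,0],"fingers":1},{"delta_rot":[0,0,0],"xyz":[0.081,-0.052,0],"fingers":1},{"delta_rot":[0,0,0],"xyz":[0.081,-0.052,0.0],"fingers":1},{"delta_rot":[0,0,0],"xyz":[0.081,-0.052,0.03],"fingers":1},{"delta_rot":[0,0,0],"xyz":[0.081,-0.052,0.06],"fingers":1},{"delta_rot":[0,0,0],"xyz":[0.081,-0.052,0.081],"fingers":1},{"delta_rot":[0,0,0],"xyz":[0.081,-0.052,0.081],"fingers":1}]'
python3 - <<'E'
from h import *
c=cam('scene');t=cam('top')
a=cv2.resize(c['img'][180:240,250:340,::-1],None,fx=6,fy=6,interpolation=3);b=cv2.resize(t['img'][175:255,235:325,::-1],None,fx=6,fy=6,interpolation=3)
a=cv2.copyMakeBorder(a,0,120,0,0,0); b=b
im=np.hstack([a,b]); cv2.imwrite('pics/s4.png',cv2.resize(im,None,fx=.74,fy=.74,interpolation=3)); print(im.shape)
E
```

```text
t: 5.65
eef_pos: [0.5123, 0.0538, 0.0161]
tool_rot: [-0.001, 0.699, 0.715, -0.002]
contact_force: [-0.2, -0.4, 0.2]
gripper_width: -0.001
grasp_force: 0.0
(480, 1080, 3)
```

View pics/s4.png

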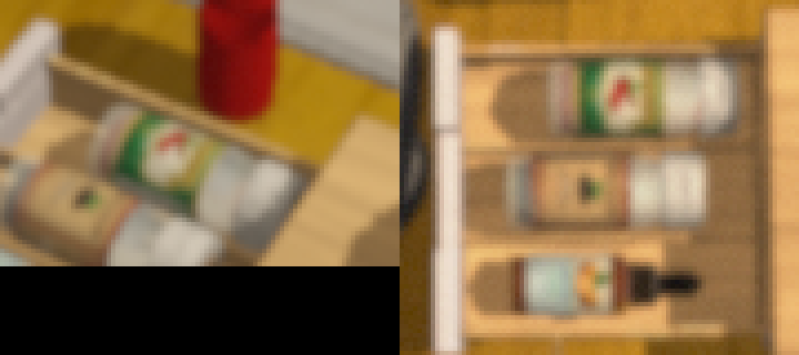

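From above, the jar (right half, x 550–738) is full length and parallel to its groove, short of the back wall, so it lies flat. Now I'll push the drawer in.

```bash
python3 -m crank '[{"delta_rot":[0,0,0],"xyz":[-0.008,0,0],"fingers":1},{"delta_rot":[0,0,0],"xyz":[-0.014,0,0],"fingers":1},{"delta_rot":[0,0,0],"xyz":[-0.018,0,0],"fingers":1},{"delta_rot":[0,0,0],"xyz":[-0.022,0,0],"fingers":1},{"delta_rot":[0,0,0],"xyz":[-0.027,0,0],"fingers":1},{"delta_rot":[0,0,0],"xyz":[-0.033,0,0],"fingers":1},{"delta_rot":[0,0,0],"xyz":[-0.040,0,0],"fingers":1},{"delta_rot":[0,0,0],"xyz":[-0.047,0,0],"fingers":1},{"delta_rot":[0,0,0],"xyz":[-0.054,0,0],"fingers":1},{"delta_rot":[0,0,0],"xyz":[-0.061,0,0],"fingers":1}]'; python3 -m crank '[{"delta_rot":[0,0,0],"xyz":[-0.007,0,0],"fingers":1},{"delta_rot":[0,0,0],"xyz":[-0.014,0,0],"fingers":1},{"delta_rot":[0,0,0],"xyz":[-0.021,0,0],"fingers":1},{"delta_rot":[0,0,0],"xyz":[-0.028,0,0],"fingers":1},{"delta_rot":[0,0,0],"xyz":[-0.035,0,0],"fingers":1},{"delta_rot":[0,0,0],"xyz":[-0.042,0,0],"fingers":1},{"delta_rot":[0,0,0],"xyz":[-0.049,0,0],"fingers":1},{"delta_rot":[0,0,0],"xyz":[-0.056,0,0],"fingers":1},{"delta_rot":[0,0,0],"xyz":[-0.063,0,0],"fingers":1},{"delta_rot":[0,0,0],"xyz":[-0.07,0,0],"fingers":1}]'
```

```text
t: 6.75
eef_pos: [0.5154, -0.0071, 0.0183]
tool_rot: [0.0, 0.699, 0.715, 0.0]
contact_force: [1.8, 2.6, -0.0]
gripper_width: -0.002
grasp_force: 1.4
t: 7.75
eef_pos: [0.5168, -0.077, 0.0183]
tool_rot: [-0.0, 0.699, 0.715, 0.0]
contact_force: [2.1, 2.8, 0.6]
gripper_width: 0.001
grasp_force: 1.4
```

```bash
python3 -m crank '[{"delta_rot":[0,0,0],"xyz":[-0.007,0,0],"fingers":1},{"delta_rot":[0,0,0],"xyz":[-0.014,0,0],"fingers":1},{"delta_rot":[0,0,0],"xyz":[-0.021,0,0],"fingers":1},{"delta_rot":[0,0,0],"xyz":[-0.027,0,0],"fingers":1},{"delta_rot":[0,0,0],"xyz":[-0.032,0,0],"fingers":1},{"delta_rot":[0,0,0],"xyz":[-0.037,0,0],"fingers":1},{"delta_rot":[0,0,0],"xyz":[-0.041,0,0],"fingers":1},{"delta_rot":[0,0,0],"xyz":[-0.044,0,0],"fingers":1},{"delta_rot":[0,0,0],"xyz":[-0.047,0,0],"fingers":1},{"delta_rot":[0,0,0],"xyz":[-0.047,0,0],"fingers":1}]'; python3 -m crank '[{"delta_rot":[0,0,0],"xyz":[-0.002,0,0],"fingers":1},{"delta_rot":[0,0,0],"xyz":[-0.003,0,0],"fingers":1}]'
```

```text
t: 8.75
eef_pos: [0.5175, -0.1242, 0.0182]
tool_rot: [-0.0, 0.699, 0.715, -0.0]
contact_force: [-0.2, 0.5, -0.2]
gripper_width: -0.001
grasp_force: 0.0
t: 8.95
eef_pos: [0.5174, -0.1264, 0.0181]
tool_rot: [-0.0, 0.699, 0.715, -0.0]
contact_force: [-0.6, 2.5, 2.2]
gripper_width: 0.001
grasp_force: 1.3
```

```bash
python3 -m crank '[{"delta_rot":[0,0,0],"xyz":[-0.001,0,0],"fingers":1},{"delta_rot":[0,0,0],"xyz":[-0.002,0,0],"fingers":1},{"delta_rot":[0,0,0],"xyz":[-0.002,0,0],"fingers":1}]'; python3 -m crank '[{"delta_rot":[0,0,0],"xyz":[-0.001,0,0],"fingers":1},{"delta_rot":[0,0,0],"xyz":[-0.002,0,0],"fingers":1},{"delta_rot":[0,0,0],"xyz":[-0.002,0,0],"fingers":1}]'
```

```text
t: 9.25
eef_pos: [0.5175, -0.1286, 0.0181]
tool_rot: [-0.0, 0.699, 0.715, -0.0]
contact_force: [-1.2, 2.1, 1.8]
gripper_width: -0.002
grasp_force: 0.9
t: 9.55
eef_pos: [0.5176, -0.1306, 0.0181]
tool_rot: [-0.0, 0.699, 0.715, -0.0]
contact_force: [-2.3, 1.8, 0.3]
gripper_width: 0.002
grasp_force: 0.9
```

```bash
python3 -m crank '[{"delta_rot":[0,0,0],"xyz":[-0.001,0,0],"fingers":1},{"delta_rot":[0,0,0],"xyz":[-0.002,0,0],"fingers":1},{"delta_rot":[0,0,0],"xyz":[-0.002,0,0],"fingers":1}]'; python3 -m crank '[{"delta_rot":[0,0,0],"xyz":[-0.001,0,0],"fingers":1},{"delta_rot":[0,0,0],"xyz":[-0.0015,0,0],"fingers":1},{"delta_rot":[0,0,0],"xyz":[-0.0015,0,0],"fingers":1}]'
```

```text
t: 9.85
eef_pos: [0.5177, -0.1315, 0.0181]
tool_rot: [-0.001, 0.699, 0.715, 0.0]
contact_force: [-2.0, 4.3, 1.1]
gripper_width: 0.004
grasp_force: 2.4
t: 10.15
eef_pos: [0.5177, -0.1315, 0.0182]
tool_rot: [-0.002, 0.698, 0.716, 0.0]
contact_force: [-2.5, 8.8, 3.5]
gripper_width: -0.002
grasp_force: 4.3
```

It meets the bumper at 8.8 N, so the drawer is seated. I'll back off and check.

```bash
python3 -m crank '[{"delta_rot":[0,0,0],"xyz":[0.01,0,0],"fingers":1},{"delta_rot":[0,0,0],"xyz":[0.04,0,0],"fingers":1},{"delta_rot":[0,0,0],"xyz":[0.08,0,0],"fingers":1},{"delta_rot":[0,0,0],"xyz":[0.08,0,0],"fingers":1},{"delta_rot":[0,0,0],"xyz":[0.08,0,-0.05],"fingers":1},{"delta_rot":[0,0,0],"xyz":[0.08,0,-0.1],"fingers":1},{"delta_rot":[0,0,0],"xyz":[0.08,0,-0.1],"fingers":1},{"delta_rot":[0,0,0],"xyz":[0.08,0,-0.1],"fingers":1}]'
python3 - <<'E'
from h import *
c=cam('scene');t=cam('top')
a=cv2.resize(c['img'][150:310,230:430,::-1],None,fx=2,fy=2,interpolation=3);b=cv2.resize(t['img'][150:310,230:430,::-1],None,fx=2,fy=2,interpolation=3)
cv2.imwrite('pics/s5.png',np.hstack([a,b]))
E
```

```text
t: 10.95
eef_pos: [0.5178, -0.0543, 0.1198]
tool_rot: [0.002, 0.699, 0.715, 0.002]
contact_force: [1.1, -0.4, -0.4]
gripper_width: -0.001
grasp_force: 0.0
```

View pics/s5.png

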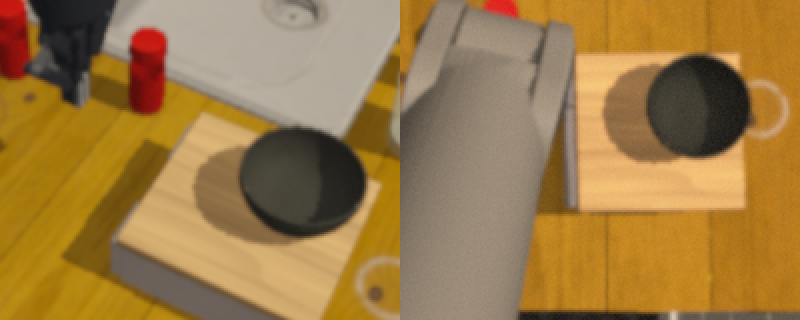

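The panel (right half, x 565–577) sits flush on the cabinet front, the bowl is in place, and the robot is clear.

```bash
python3 -c "
from station import job
print(job.hand_in())"
```

```text
the job is handed in; nothing more can be done
None
```

I toppled the standing jar into its groove, cap towards the cabinet, and pushed the drawer shut until it seated at about 9 N. The bowl and tin were not touched, and the job was handed in at about 11 s; no verdict came back.

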